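Heaviest rivet tin to the bottom, spacer over it

ROBOT

A 6-joint arm with a two-finger parallel gripper is mounted at the origin on the work surface. World frame = base frame: x ahead of the robot, y to its left, z up, the work surface at z = 0. Lengths are in m, angles in degrees, forces in N, time in s.
With the tool pointing down it reaches from about 0.4 to 0.825 m from the base axis. Payload 7 kg.
Tool frame: the origin (TCP) lies on the centre line of the jaws, within the pads' length; the fingertips stand 19 mm ahead of it and the grasp point (between the pads) is the TCP; z points along the fingers, y is the line along which they close (so a half turn about z gives the same grasp; the last joint's range is limited). The gripper opens to 88 mm and grips with 3 to 60 N. Pads are 19 mm wide; open, the fingers measure 130 mm over their backs; the gripper's body (78 mm by 193 mm) begins 47 mm behind the grasp point.
Start: joints at [-50.3, 20.546, 0.682, 0, -70.136, -16.507], TCP at [0.266, -0.62, 0.246] pointing down, gripper open.
Joint ranges: [-176.03, 176.03], [-82.01, 121.73], [-58.28, 71.71], [-173.87, 95.51], [-174.79, -0.11], [-173.66, 173.66]. Speed limits (degrees/s): [136.94, 136.94, 172.46, 180, 180, 180].

INTERFACE

Orientations are given as [roll, pitch, yaw] about the fixed x, y, z axes, in that order (R = Rz(yaw) Ry(pitch) Rx(roll)).
In Python, from plant import get_state, capture, close_job gives the robot as it stands.
- The arm moves only by the tool apply_moves, never from a script. Its argument "targets" is a list of rows, each a list of 7 numbers: the opening, from 0 (shut) to 1 (fully open), then the shift along the tool's x, y, z normalised to -1 to 1, where 1 is 1000 mm, then the turn, a rotation vector about the tool's x, y, z normalised to -1 to 1, where 1 is 90 degrees. In form: [[claw, tx, ty, tz, ax, ay, az], ...]. A call has 1 to 20 rows; each row shifts and turns the commanded pose from where the row before left it, along the tool's axes as they then stand; what a row does not reach is not made up. A row lasts 1/12 s, in which the tool goes at most 41.7 mm and 7.16 degrees, less where a joint would pass 70% of its speed; a pose out of reach is approached as far as the arm can. A call with a number of a shift or a turn outside -1 to 1 is refused whole. A call with a gripper value outside its range is refused whole. The fingers move at their own pace and stop on an object; "newtons" is the grip in N (left out, the last holds). Time passes only in rows, so rows that do not move let the fingers close. It gives the time, the measured TCP pose, the force, the opening and the grip force at its end, in the units of the state.
- get_state(): the state, without advancing time (a new reading comes with each control period).
- capture(name): name is "side" or "top"; returns a dict with "frame" (400x640x3 uint8, red, green, blue), "range_z" (400x640 float32, m along the optical axis (not along the pixel's ray), 0 where there is no reading), "camera_matrix" (3x3 intrinsics, pixels), "T" (4x4, takes a point from camera to world coordinates). Camera axes: x right, y down, z forward; pixel columns grow to the right and rows downward; lengths in m; the calibration is good to about 2 mm. A picture is of the moment at which its call begins.
- close_job(): hands the job in; it is judged then, once.
The state is a dict: "time_s": time; "joints": joint angles; "qd": joint speeds; "joint_torque": joint torques, N m; "tcp_pos": TCP position; "eef_rot": TCP orientation; "contact_force": force on the tool from outside, world axes, zero at the start; "moment": the same for the moment, N m; "gripper_width": finger opening in m; "gripper_force": force on a finger pad.
Only numpy, scipy, OpenCV 4.12 (cv2) and the standard library are available. Lean on these libraries where they do the work, as an engineer would, in place of code of your own. Each camera call takes 0.05 s, during which the arm holds its last target. There are 200 camera calls.

TASK

The three steel tins of rivets and buckles on the leatherworker's bench look alike but weigh differently, so heft them to find the heaviest. Pack the heaviest one at the bottom of the low wooden tray, flat and lengthwise between its end boards, then lay the spacer board centrally along the tray across the tops of both end boards, so that the next layer will rest clear of the tin. Set things down rather than dropping them, leave the two lighter tins lying flat on the bench, and do not disturb the other things there.

Things in the scene. Friction and masses are not known exactly. Their poses are not given: they have to be found in the camera images.
- tin_a: closed rectangular steel tin with a flush lid, 120 long x 60 wide x 50 high; the three are outwardly identical. Origin at the centre of its underside, x along its length, z up. Rigid, lies flat on the bench; weighs between 0.24 and 0.90 kg, centre of mass near its middle. The weights of any two tins differ by at least 0.15 kg; which tin weighs what changes from start to start and cannot be seen
- tin_b: closed rectangular steel tin with a flush lid, 120 long x 60 wide x 50 high; the three are outwardly identical. Origin at the centre of its underside, x along its length, z up. Rigid, lies flat on the bench; weighs between 0.24 and 0.90 kg, centre of mass near its middle. The weights of any two tins differ by at least 0.15 kg; which tin weighs what changes from start to start and cannot be seen
- tin_c: closed rectangular steel tin with a flush lid, 120 long x 60 wide x 50 high; the three are outwardly identical. Origin at the centre of its underside, x along its length, z up. Rigid, lies flat on the bench; weighs between 0.24 and 0.90 kg, centre of mass near its middle. The weights of any two tins differ by at least 0.15 kg; which tin weighs what changes from start to start and cannot be seen
- carrier: low wooden packing tray, fixed to the bench: base board 166 long x 100 wide x 10 thick, with an upright board 12 thick across each end, its top 70 above the bench; 140 clear between the end boards, the long sides open. One tin fits lengthwise between the end boards, its top then 10 below theirs. Origin at the centre of the underside (on the bench), x along its length, z up
- spacer: spacer board: flat plywood slat 190 long x 60 wide x 18 thick, 0.13 kg, lying on the bench. Origin at the centre of its underside, x along its length, z up. Just long enough to lie across the tops of both end boards of the tray when centred on it
- spool: bystander: wooden thread spool standing, 44 diameter x 60 high; origin at the centre of its foot
- jar: bystander: amber glass jar with a black cap, 60 diameter x 75 high; origin at the centre of its foot
- mallet: bystander: wooden mallet lying down, 260 long, head 70 thick; origin under the joint of handle and head, x along it towards the head's far end
- awl: bystander: awl with a wooden handle lying down, 150 long; x along it
- wood_block: bystander: reddish wooden block 130 x 55 x 40 high; origin at the centre of its underside, x along its length
Not all that is in view belongs to the job. Leave any purple look-alike of the tin_c alone.

How it is judged (in metres and radians):
At the end, for the whole second after the job is handed in: The heaviest tin lies flat on the tray's base (judged by its load on the tray), centre within 30 mm of the tray's. The spacer lies level on both end boards, clear of the tin, centre within 25 mm, length within 12 degrees of the tray's. The other tins lie flat on the bench. All is at rest (((height (world z) of tin_a between 0.005 and 0.015 m and horizontal distance between tin_a and carrier below 0.03 m and angle between tin_a's own z axis and vertical below 0.06 rad and contact force between tin_a and carrier above 6.5 N and contact force between tin_a and spacer below 0.3 N and height (world z) of each of tin_b, tin_c below 0.006 m and angle between each of tin_b, tin_c's own z axis and vertical below 0.1 rad) or (height (world z) of tin_b between 0.005 and 0.015 m and horizontal distance between tin_b and carrier below 0.03 m and angle between tin_b's own z axis and vertical below 0.06 rad and contact force between tin_b and carrier above 6.5 N and contact force between tin_b and spacer below 0.3 N and height (world z) of each of tin_a, tin_c below 0.006 m and angle between each of tin_a, tin_c's own z axis and vertical below 0.1 rad) or (height (world z) of tin_c between 0.005 and 0.015 m and horizontal distance between tin_c and carrier below 0.03 m and angle between tin_c's own z axis and vertical below 0.06 rad and contact force between tin_c and carrier above 6.5 N and contact force between tin_c and spacer below 0.3 N and height (world z) of each of tin_a, tin_b below 0.006 m and angle between each of tin_a, tin_b's own z axis and vertical below 0.1 rad)) and height (world z) of spacer between 0.065 and 0.075 m and horizontal distance between spacer and carrier below 0.025 m and angle between the x axis of spacer and the x axis of carrier, either way round below 0.21 rad and angle between spacer's own z axis and vertical below 0.06 rad and linear speed of each of spacer, tin_a, tin_b, tin_c below 0.02 m/s); the robot touches nothing.
It fails at once if a bystander was moved more than 40 mm or knocked over (distance of any of spool, jar, mallet, awl, wood_block from where it was at the start of the episode above 0.04 m or angle between any of spool, jar's own z axis and vertical above 0.5 rad).
It fails at once if a tin or the spacer was dropped from more than about 20 mm ((linear speed of tin_a above 0.6 m/s and contact force between the fingers and tin_a below 0.05 N) or (linear speed of tin_b above 0.6 m/s and contact force between the fingers and tin_b below 0.05 N) or (linear speed of tin_c above 0.6 m/s and contact force between the fingers and tin_c below 0.05 N) or (linear speed of spacer above 0.6 m/s and contact force between the fingers and spacer below 0.05 N)).
It also fails if it takes over 72 s, if anything falls off the work surface, if the arm or the gripper's body presses on something with over 40 N, if the wrist force passes 120 N, or if a joint passes its speed limit or range.

## Working session

There is one attempt and no reset: what is moved stays moved. The work goes in short steps, Python scripts to look and compute and a tool call to move; the robot and the scene stay as the last step left them, time stands still between calls to the robot, and variables do not carry over. Pictures are saved under pics/ and viewed, at most 10 in all, crops included, and the job is handed in when it is done.

Besides the shell and the picture viewer there is one more tool, called after "Call:" as name(argument=value, ...) on one line, values as JSON. apply_moves: Moves the arm, as the interface text tells. Scaled input: -1 to 1 covers 1000 mm each way for a shift and 90 degrees each way for a turn. Its arguments: {"type":"object","properties":{"targets":{"type":"array","items":{"type":"array","items":{"type":"number"}}},"newtons":{"type":"number"}},"required":["targets"]}

```bash
mkdir -p pics; ls; python3 - <<'E'
from plant import *
import cv2,numpy as np
s=get_state();print(s)
for n in("top","side"):
    c=capture(n);cv2.imwrite(f"pics/{n}0.png",c["frame"][:,:,::-1]);np.savez(f"{n}0.npz",**c);print(c["T"].round(3),c["camera_matrix"])
E
```

```text
pics
{'time_s': 0.0, 'joints': array([-5.03009315e+01,  2.05914468e+01,  6.32450044e-01, -2.08869176e-02,
       -7.01359691e+01, -1.65060278e+01]), 'qd': array([ 0.01853851, -0.019366  , -0.12834811, -0.0978101 , -0.0737202 ,
        0.05040316]), 'joint_torque': array([ 1.02642527e-03, -5.82721782e+01,  2.93051291e+01,  6.99727848e+00,
        6.74785028e-03, -1.34798138e-04]), 'tcp_pos': array([ 0.26561758, -0.62002725,  0.24461007]), 'eef_rot': array([ 1.79903369e+02, -8.15834525e-03, -1.56814066e+02]), 'contact_force': array([-1.16271344,  0.0636037 , -0.61779132]), 'moment': array([-0.01413668, -0.03836627,  0.01026936]), 'gripper_force': 0.0, 'gripper_width': 0.08758334975548543}
[[ 0.012 -0.996  0.084  0.412]
 [-1.    -0.011  0.007  0.129]
 [-0.006 -0.084 -0.996  1.191]
 [ 0.     0.     0.     1.   ]] [[425.20666307   0.         323.5431505 ]
 [  0.         425.20666307 201.92070069]
 [  0.           0.           1.        ]]
[[-0.855 -0.314  0.412 -0.048]
 [-0.518  0.496 -0.697  1.078]
 [ 0.014 -0.809 -0.587  0.856]
 [ 0.     0.     0.     1.   ]] [[494.98626768   0.         312.62814613]
 [  0.         494.98626768 197.38679053]
 [  0.           0.           1.        ]]
```

View pics/top0.png

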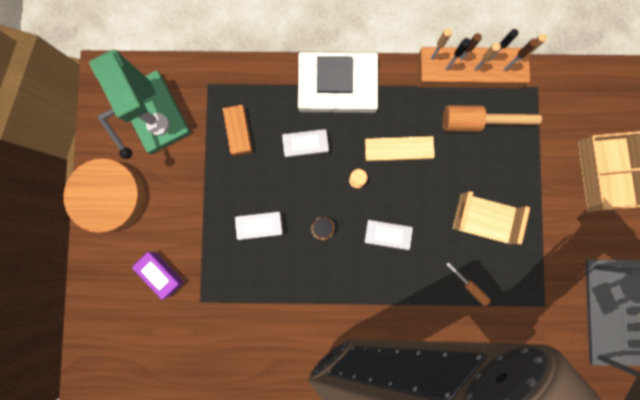

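View pics/side0.png

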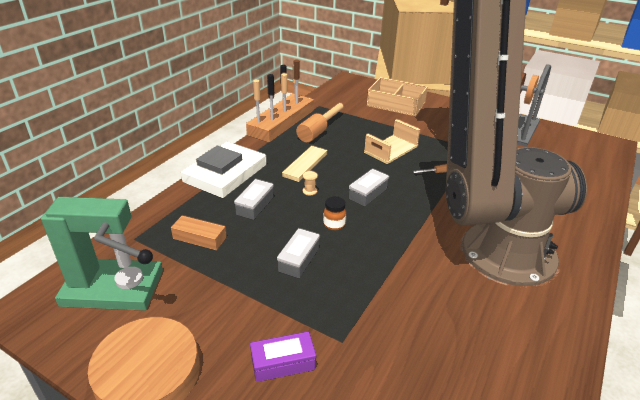

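The top view shows the tins at about (305,143), (259,226) and (388,235). The spacer is at (399,149), the tray at (491,219), the spool at (358,178) and the jar at (323,228). The purple decoy is at (156,275), away from the work.

```bash
cat > h.py <<'E'
import numpy as np,cv2
from plant import *
def cloud(c):
    z=c["range_z"];v,u=np.indices(z.shape);K=c["camera_matrix"]
    P=np.stack([(u-K[0,2])*z/K[0,0],(v-K[1,2])*z/K[1,1],z,np.ones_like(z)],-1)
    W=(P@c["T"].T)[...,:3];W[z==0]=np.nan;return W
def rect(W,box,lo,hi):
    u0,v0,u1,v1=box;w=W[v0:v1,u0:u1].reshape(-1,3);w=w[(w[:,2]>lo)&(w[:,2]<hi)]
    c,(a,b),t=cv2.minAreaRect((w[:,:2]*1000).astype(np.float32))
    if b>a:a,b,t=b,a,t+90
    t=(t+90)%180-90
    return np.round([c[0],c[1],a,b,t,len(w),np.median(w[:,2])*1000],1)
B=dict(t1=(270,115,340,170,.035,.06),t2=(222,200,295,250,.035,.06),t3=(355,208,425,260,.035,.06),spacer=(355,125,445,170,.008,.03),
 tray=(440,180,540,255,.005,.09),trayends=(440,180,540,255,.055,.09),spool=(340,160,376,195,.04,.08),jar=(305,210,342,245,.06,.09),mallet=(440,95,550,140,.02,.09),block=(215,95,260,160,.03,.06),awl=(440,255,500,310,.008,.05))
E
python3 - <<'E'
from h import *
W=cloud(np.load("top0.npz"))
for k,b in B.items(): print(k,rect(W,b[:4],*b[4:]))
E
```

```text
t1 [671.1 189.  120.9  62.  -82.3 993.   49.7]
t2 [ 444.1  311.9  121.2   61.2  -82.8 1025.    49.7]
t3 [ 423.4  -37.8  120.7   60.9   81.6 1031.    49.5]
spacer [ 682.8  -88.5  221.9   99.1  -89.1 1472.    17.3]
tray [ 476.4 -325.3  271.6  203.3  -89.4 2599.    10.8]
trayends [ 471.6 -314.5  168.5   99.8   75.4  476.    68. ]
spool [5.763e+02 4.340e+01 4.060e+01 4.040e+01 2.000e-01 2.010e+02 5.940e+01]
jar [439.5 138.2  50.2  50.1  46.1 315.   74.6]
mallet [ 746.6 -327.   260.9   68.6  -89.4 1571.    53.2]
block [709.  380.4 131.3  56.1  11.5 948.   39.7]
awl [ 300.9 -264.7  150.4   40.8   41.1  340.    20.7]
```

```bash
cat >> h.py <<'E'
from scipy.spatial.transform import Rotation as Rn
def to(x,y,z,yaw,s=None):
    s=s or get_state();R=Rn.from_euler("xyz",s["eef_rot"],degrees=True)
    G=Rn.from_euler("xyz",[180,0,yaw],degrees=True)
    rv=(R.inv()*G).as_rotvec()/(np.pi/2); t=np.array([x,y,z])/1000-s["tcp_pos"]
    print("turn",rv.round(4),"shift(after turn)",G.inv().apply(t).round(4),"t",round(s["time_s"],2))
E
python3 - <<'E'
from h import *
W=cloud(np.load("top0.npz"))
print(rect(W,(360,130,440,166),.012,.022), rect(W,(440,180,540,255),.062,.076))
w=W[180:255,440:540].reshape(-1,3);w=w[(w[:,2]>.005)&(w[:,2]<.015)];print(w.mean(0))
to(423.4,-37.8,150,-98.4)
E
```

```text
[ 665.4  -73.2  190.    61.3  -87.4 1414.    17.3] [ 471.6 -314.5  168.5   99.8   75.4  399.    68.6]
[ 0.46963285 -0.3215181   0.00913426]
turn [ 9.00e-04  4.00e-04 -6.49e-01] shift(after turn) [-0.5991 -0.071   0.0947] t 0.1
```

Call:
apply_moves(targets=[[1,0,0,0,0,0,-0.065],[1,0,0,0,0,0,-0.065],[1,0,0,0,0,0,-0.065],[1,0,0,0,0,0,-0.065],[1,0,0,0,0,0,-0.065],[1,0,0,0,0,0,-0.065],[1,0,0,0,0,0,-0.065],[1,0,0,0,0,0,-0.065],[1,0,0,0,0,0,-0.065],[1,0,0,0,0,0,-0.065]])

```text
time_s: 0.93
tcp_pos: [0.2657, -0.6202, 0.245]
eef_rot: [180.0, 0.0, -98.0]
contact_force: [-0.2, 0.2, 0.8]
gripper_width: 0.0876
gripper_force: 0.0
```

Call:
apply_moves(targets=[[1,-0.03,-0.0036,0.004],[1,-0.03,-0.0036,0.005]])

```text
invalid input
```

Call:
apply_moves(targets=[[1,-0.03,-0.0035,0.005,0,0,0],[1,-0.03,-0.0035,0.005,0,0,0],[1,-0.03,-0.0035,0.005,0,0,0],[1,-0.03,-0.0035,0.005,0,0,0],[1,-0.03,-0.0035,0.005,0,0,0],[1,-0.03,-0.0035,0.005,0,0,0],[1,-0.03,-0.0035,0.005,0,0,0],[1,-0.03,-0.0035,0.005,0,0,0],[1,-0.03,-0.0035,0.005,0,0,0],[1,-0.03,-0.0035,0.005,0,0,0],[1,-0.03,-0.0035,0.005,0,0,0],[1,-0.03,-0.0035,0.005,0,0,0],[1,-0.03,-0.0035,0.005,0,0,0],[1,-0.03,-0.0035,0.005,0,0,0],[1,-0.03,-0.0035,0.005,0,0,0],[1,-0.03,-0.0035,0.005,0,0,0],[1,-0.03,-0.0035,0.005,0,0,0],[1,-0.03,-0.0035,0.005,0,0,0],[1,-0.03,-0.0035,0.003,0,0,0],[1,-0.03,-0.0035,0.003,0,0,0]])

```text
time_s: 2.6
tcp_pos: [0.4216, -0.0354, 0.1493]
eef_rot: [180.0, 0.0, -98.3]
contact_force: [1.4, 0.3, 0.8]
gripper_width: 0.0875
gripper_force: 0.0
```

```bash
python3 -c "
from h import *
to(423.4,-37.8,35,-98.4);print(get_state()['contact_force'])"
```

```text
turn [0.0001 0.     0.0011] shift(after turn) [ 0.0021 -0.0022  0.1143] t 2.6
[1.37511737 0.26010946 0.80134178]
```

Call:
apply_moves(targets=[[1,0.001,-0.001,0.03,0,0,0],[1,0,0,0.03,0,0,0],[1,0,0,0.03,0,0,0],[1,0,0,0.015,0,0,0],[1,0,0,0.008,0,0,0],[1,0,0,0,0,0,0],[0,0,0,0,0,0,0],[0,0,0,0,0,0,0],[0,0,0,0,0,0,0],[0,0,0,0,0,0,0],[0,0,0,0,0,0,0],[0,0,0,0,0,0,0]], newtons=40)

```text
time_s: 3.6
tcp_pos: [0.4227, -0.0379, 0.0373]
eef_rot: [-180.0, 0.0, -98.3]
contact_force: [-2.0, 1.2, 8.6]
gripper_width: 0.0599
gripper_force: 40.0
```

Call:
apply_moves(targets=[[0,0,0,-0.005,0,0,0],[0,0,0,-0.01,0,0,0],[0,0,0,-0.01,0,0,0],[0,0,0,-0.01,0,0,0],[0,0,0,-0.005,0,0,0],[0,0,0,0,0,0,0],[0,0,0,0,0,0,0],[0,0,0,0,0,0,0],[0,0,0,0,0,0,0]])

```text
time_s: 4.35
tcp_pos: [0.4221, -0.0381, 0.076]
eef_rot: [179.9, -0.0, -98.3]
contact_force: [0.7, -0.3, -5.5]
gripper_width: 0.06
gripper_force: 40.0
```

```bash
cat >> h.py <<'E'
def heft(n=12):
    f=[]
    for i in range(n): capture("top");s=get_state();f.append(np.r_[s["contact_force"],s["joint_torque"][1:3]])
    f=np.array(f);print(f.mean(0).round(2),f.std(0).round(2),f[:,2].round(1),s["tcp_pos"].round(4))
E
python3 -c "
from h import *
heft()"
```

```text
[ -0.04   0.2   -5.15 -33.39  21.26] [0.55 0.44 0.56 0.09 0.02] [-4.7 -5.8 -5.3 -5.3 -4.7 -5.7 -4.4 -5.7 -5.4 -4.9 -5.9 -4.1] [ 0.4226 -0.038   0.0766]
```

Call:
apply_moves(targets=[[0,0,0,0.012,0,0,0],[0,0,0,0.012,0,0,0],[0,0,0,0.008,0,0,0],[0,0,0,0.005,0,0,0],[0,0,0,0.0025,0,0,0],[0,0,0,0,0,0,0],[0,0,0,0,0,0,0],[1,0,0,0,0,0,0],[1,0,0,0,0,0,0],[1,0,0,0,0,0,0],[1,0,0,0,0,0,0],[1,0,0,-0.02,0,0,0],[1,0,0,-0.03,0,0,0],[1,0,0,-0.03,0,0,0],[1,0,0,-0.03,0,0,0],[1,0,0,0,0,0,0]])

```text
time_s: 6.28
tcp_pos: [0.4259, -0.0373, 0.1526]
eef_rot: [-179.5, 0.2, -98.2]
contact_force: [1.0, 0.4, 1.0]
gripper_width: 0.0878
gripper_force: 0.0
```

```bash
python3 -c "
from h import *
to(444.1,311.9,150,-82.8);to(671.1,189,150,-82.3)"
```

```text
turn [-0.0058  0.0013 -0.1715] shift(after turn) [-0.3442 -0.0618  0.0026] t 6.28
turn [-0.0058  0.0012 -0.177 ] shift(after turn) [-0.1914 -0.2733  0.0026] t 6.28
```

Call:
apply_moves(targets=[[1,0,0,0,0,0,-0.059],[1,0,0,0,0,0,-0.059],[1,0,0,0,0,0,-0.059],[1,-0.019,-0.027,0,0,0,0],[1,-0.019,-0.027,0,0,0,0],[1,-0.019,-0.027,0,0,0,0],[1,-0.019,-0.027,0,0,0,0],[1,-0.019,-0.027,0,0,0,0],[1,-0.019,-0.027,0,0,0,0],[1,-0.019,-0.027,0,0,0,0],[1,-0.019,-0.027,0,0,0,0],[1,-0.019,-0.027,0,0,0,0],[1,-0.019,-0.027,0,0,0,0],[1,0,0,0,0,0,0],[1,0,0,0,0,0,0]])

```text
time_s: 7.53
tcp_pos: [0.6656, 0.1872, 0.1456]
eef_rot: [179.9, -0.0, -82.3]
contact_force: [-0.4, -1.2, 0.1]
gripper_width: 0.0877
gripper_force: 0.0
```

```bash
python3 -c "
from h import *
to(671.1,189,37,-82.3)"
```

```text
turn [ 0.0008 -0.0003 -0.0004] shift(after turn) [-0.0011 -0.0057  0.1086] t 7.53
```

Call:
apply_moves(targets=[[1,-0.001,-0.005,0.03,0,0,0],[1,0,0,0.03,0,0,0],[1,0,0,0.025,0,0,0],[1,0,0,0.015,0,0,0],[1,0,0,0.007,0,0,0],[1,0,0,0,0,0,0],[0,0,0,0,0,0,0],[0,0,0,0,0,0,0],[0,0,0,0,0,0,0],[0,0,0,0,0,0,0],[0,0,0,0,0,0,0],[0,0,0,-0.005,0,0,0],[0,0,0,-0.01,0,0,0],[0,0,0,-0.01,0,0,0],[0,0,0,-0.01,0,0,0],[0,0,0,-0.005,0,0,0],[0,0,0,0,0,0,0],[0,0,0,0,0,0,0],[0,0,0,0,0,0,0]])

```text
time_s: 9.12
tcp_pos: [0.6694, 0.1877, 0.0797]
eef_rot: [180.0, -0.0, -82.4]
contact_force: [-1.0, 0.1, -7.7]
gripper_width: 0.0598
gripper_force: 40.0
```

```bash
python3 -c "
from h import *
heft()"
```

```text
[ 1.500e-01 -6.000e-02 -7.760e+00 -7.114e+01  2.764e+01] [0.55 0.39 0.5  0.22 0.09] [-8.1 -7.2 -7.9 -8.3 -8.8 -7.9 -7.3 -7.7 -6.7 -7.9 -7.8 -7.6] [0.6698 0.1878 0.08  ]
```

Call:
apply_moves(targets=[[0,0,0,0.012,0,0,0],[0,0,0,0.012,0,0,0],[0,0,0,0.008,0,0,0],[0,0,0,0.005,0,0,0],[0,0,0,0.003,0,0,0],[0,0,0,0,0,0,0],[0,0,0,0,0,0,0],[1,0,0,0,0,0,0],[1,0,0,0,0,0,0],[1,0,0,0,0,0,0],[1,0,0,0,0,0,0],[1,0,0,-0.02,0,0,0],[1,0,0,-0.03,0,0,0],[1,0,0,-0.03,0,0,0],[1,0,0,-0.03,0,0,0],[1,0,0,0,0,0,0],[1,0,0,0,0,0,0]])

```text
time_s: 11.13
tcp_pos: [0.6714, 0.1885, 0.1529]
eef_rot: [-179.7, 0.1, -82.4]
contact_force: [-0.0, -0.2, -1.8]
gripper_width: 0.0872
gripper_force: 0.0
```

```bash
python3 -c "
from h import *
to(444.1,311.9,150,-82.8);heft(4)"
```

```text
turn [-0.0033  0.0012  0.0048] shift(after turn) [-0.1509  0.21    0.0029] t 11.13
[-1.200e-01  2.000e-02 -2.400e-01 -6.509e+01  2.791e+01] [0.46 0.34 0.56 0.47 0.41] [-1.  -0.1  0.5 -0.3] [0.6693 0.1875 0.1488]
```

Call:
apply_moves(targets=[[1,-0.019,0.026,0,0,0,0],[1,-0.019,0.026,0,0,0,0],[1,-0.019,0.026,0,0,0,0],[1,-0.019,0.026,0,0,0,0],[1,-0.019,0.026,0,0,0,0],[1,-0.019,0.026,0,0,0,0],[1,-0.019,0.026,0,0,0,0],[1,-0.019,0.026,0,0,0,0],[1,0,0,0,0,0,0],[1,0,0,0,0,0,0],[1,0,0,0,0,0,0]])

```text
time_s: 12.25
tcp_pos: [0.4435, 0.3109, 0.1496]
eef_rot: [180.0, -0.0, -82.3]
contact_force: [-0.5, 0.2, -0.2]
gripper_width: 0.0873
gripper_force: 0.0
```

```bash
python3 -c "
from h import *
to(444.1,311.9,37,-82.8)"
```

```text
turn [ 0.0003 -0.0005  0.0053] shift(after turn) [-0.0009 -0.0008  0.1126] t 12.25
```

Call:
apply_moves(targets=[[1,-0.001,-0.001,0.03,0,0,0.005],[1,0,0,0.03,0,0,0],[1,0,0,0.03,0,0,0],[1,0,0,0.015,0,0,0],[1,0,0,0.007,0,0,0],[1,0,0,0,0,0,0],[0,0,0,0,0,0,0],[0,0,0,0,0,0,0],[0,0,0,0,0,0,0],[0,0,0,0,0,0,0],[0,0,0,0,0,0,0],[0,0,0,-0.005,0,0,0],[0,0,0,-0.01,0,0,0],[0,0,0,-0.01,0,0,0],[0,0,0,-0.01,0,0,0],[0,0,0,-0.005,0,0,0],[0,0,0,0,0,0,0],[0,0,0,0,0,0,0],[0,0,0,0,0,0,0]])

```text
time_s: 13.83
tcp_pos: [0.4441, 0.3118, 0.0779]
eef_rot: [180.0, -0.0, -82.8]
contact_force: [0.7, -0.1, -2.8]
gripper_width: 0.0599
gripper_force: 40.0
```

```bash
python3 -c "
from h import *
heft()"
```

```text
[ 1.400e-01  3.000e-02 -2.970e+00 -4.856e+01  2.245e+01] [0.34 0.5  0.53 0.18 0.06] [-3.9 -2.9 -2.8 -2.9 -2.1 -3.3 -3.1 -2.2 -3.8 -3.1 -2.8 -2.7] [0.4443 0.312  0.078 ]
```

The readings are 5.2 N, 7.8 N and 3.0 N, so the tin at (671,189) is the heaviest. I'll put this one down and go back to it.

Call:
apply_moves(targets=[[0,0,0,0.012,0,0,0],[0,0,0,0.012,0,0,0],[0,0,0,0.008,0,0,0],[0,0,0,0.005,0,0,0],[0,0,0,0.003,0,0,0],[0,0,0,0,0,0,0],[0,0,0,0,0,0,0],[1,0,0,0,0,0,0],[1,0,0,0,0,0,0],[1,0,0,0,0,0,0],[1,0,0,0,0,0,0],[1,0,0,-0.02,0,0,0],[1,0,0,-0.03,0,0,0],[1,0,0,-0.03,0,0,0],[1,0,0,-0.03,0,0,0],[1,0,0,0,0,0,0],[1,0,0,0,0,0,0]])

```text
time_s: 15.85
tcp_pos: [0.4452, 0.313, 0.1501]
eef_rot: [-179.8, 0.2, -82.8]
contact_force: [-0.8, -0.1, -0.9]
gripper_width: 0.0875
gripper_force: 0.0
```

Call:
apply_moves(targets=[[1,0.019,-0.026,0,0,0,0],[1,0.019,-0.026,0,0,0,0],[1,0.019,-0.026,0,0,0,0],[1,0.019,-0.026,0,0,0,0],[1,0.019,-0.026,0,0,0,0],[1,0.019,-0.026,0,0,0,0],[1,0.019,-0.026,0,0,0,0],[1,0.019,-0.026,0,0,0,0],[1,0,0,0,0,0,0],[1,0,0,0,0,0,0],[1,0,0,0,0,0,0]])

```text
time_s: 16.77
tcp_pos: [0.669, 0.1867, 0.1463]
eef_rot: [179.9, -0.0, -82.9]
contact_force: [-0.9, -0.3, -0.0]
gripper_width: 0.0873
gripper_force: 0.0
```

```bash
python3 -c "
from h import *
c=capture('top');W=cloud(c)
for k in ('t2','t3','t1'):
  b=B[k];print(k,rect(W,b[:4],*b[4:]))
cv2.imwrite('pics/a.png',c['frame'][:,:,::-1])
to(671.1,189,37,-82.3)"
```

```text
t2 [449.9 274.9  61.2  49.    9.9 179.   49.5]
t3 [ 424.1  -38.   121.    60.8   81.7 1032.    49.3]
t1 [669.6 188.4 120.7  60.7 -82.4 500.   49.8]
turn [ 0.0012 -0.0003 -0.0059] shift(after turn) [-0.0015 -0.0025  0.1099] t 16.82
```

Call:
apply_moves(targets=[[1,-0.001,-0.001,0.03,0,0,-0.005],[1,0,0,0.03,0,0,0],[1,0,0,0.027,0,0,0],[1,0,0,0.015,0,0,0],[1,0,0,0.007,0,0,0],[1,0,0,0,0,0,0],[0,0,0,0,0,0,0],[0,0,0,0,0,0,0],[0,0,0,0,0,0,0],[0,0,0,0,0,0,0],[0,0,0,0,0,0,0],[0,0,0,-0.01,0,0,0],[0,0,0,-0.02,0,0,0],[0,0,0,-0.03,0,0,0],[0,0,0,-0.03,0,0,0],[0,0,0,-0.02,0,0,0],[0,0,0,-0.01,0,0,0],[0,0,0,0,0,0,0],[0,0,0,0,0,0,0]])

```text
time_s: 18.4
tcp_pos: [0.6698, 0.1881, 0.158]
eef_rot: [179.9, 0.0, -82.4]
contact_force: [-0.7, 0.9, -9.6]
gripper_width: 0.0596
gripper_force: 40.0
```

```bash
python3 -c "
from h import *
to(471.6,-314.5,150,-104.6)"
```

```text
turn [9.000e-04 1.000e-04 2.465e-01] shift(after turn) [0.5363 0.0651 0.008 ] t 18.4
```

Call:
apply_moves(targets=[[0,0,0,0,0,0,0.049],[0,0,0,0,0,0,0.049],[0,0,0,0,0,0,0.049],[0,0,0,0,0,0,0.049],[0,0,0,0,0,0,0.049],[0,0.02,0.0025,0,0,0,0],[0,0.03,0.0035,0,0,0,0],[0,0.03,0.0035,0,0,0,0],[0,0.03,0.0035,0,0,0,0],[0,0.03,0.0035,0,0,0,0],[0,0.03,0.0035,0,0,0,0],[0,0.03,0.0035,0,0,0,0],[0,0.03,0.0035,0,0,0,0],[0,0.03,0.0035,0,0,0,0],[0,0.03,0.0035,0,0,0,0],[0,0.03,0.0035,0,0,0,0],[0,0.03,0.0035,0,0,0,0],[0,0.03,0.0035,0,0,0,0],[0,0.03,0.0035,0,0,0,0],[0,0.03,0.0035,0,0,0,0]])

```text
time_s: 20.07
tcp_pos: [0.5089, -0.2259, 0.1568]
eef_rot: [179.8, -0.0, -104.4]
contact_force: [1.4, -1.1, -8.1]
gripper_width: 0.0596
gripper_force: 40.0
```

Call:
apply_moves(targets=[[0,0.03,0.0035,0,0,0,0],[0,0.03,0.0035,0,0,0,0],[0,0.02,0.003,0,0,0,0],[0,0.01,0.002,0,0,0,0],[0,0,0,0,0,0,0],[0,0,0,0,0,0,0],[0,0,0,0,0,0,0]])

```text
time_s: 20.65
tcp_pos: [0.4767, -0.3085, 0.1579]
eef_rot: [179.9, 0.0, -104.4]
contact_force: [-0.2, 0.3, -7.3]
gripper_width: 0.0596
gripper_force: 40.0
```

```bash
python3 -c "
from h import *
to(471.6,-314.5,50,-104.6)"
```

```text
turn [0.0012 0.0003 0.0019] shift(after turn) [0.0071 0.0034 0.1079] t 20.65
```

Call:
apply_moves(targets=[[0,0.004,0.0035,0,0,0,0.002],[0,0.003,0,0,0,0,0],[0,0,0,0.02,0,0,0],[0,0,0,0.02,0,0,0],[0,0,0,0.02,0,0,0],[0,0,0,0.015,0,0,0],[0,0,0,0.01,0,0,0],[0,0,0,0.01,0,0,0],[0,0,0,0.006,0,0,0],[0,0,0,0.004,0,0,0],[0,0,0,0.002,0,0,0],[0,0,0,0,0,0,0],[0,0,0,0,0,0,0]])

```text
time_s: 21.73
tcp_pos: [0.4723, -0.3153, 0.0526]
eef_rot: [-179.9, -0.0, -104.6]
contact_force: [0.6, 0.1, -7.8]
gripper_width: 0.0598
gripper_force: 40.0
```

```bash
python3 -c "
from h import *
heft(4);to(471.6,-314.5,48,-104.6)"
```

```text
[ -0.25  -0.3   -7.75 -55.49  23.16] [0.3  0.26 0.37 0.12 0.07] [-7.3 -7.6 -7.9 -8.3] [ 0.4722 -0.3152  0.0526]
turn [-0.0006 -0.     -0.    ] shift(after turn) [-0.0005  0.0007  0.0046] t 21.93
```

Call:
apply_moves(targets=[[0,0,0,0.002,0,0,0],[0,0,0,0.0015,0,0,0],[0,0,0,0.001,0,0,0],[0,0,0,0.0005,0,0,0],[0,0,0,0,0,0,0],[0,0,0,0,0,0,0]])

```text
time_s: 22.43
tcp_pos: [0.4724, -0.3152, 0.0499]
eef_rot: [-179.9, -0.0, -104.6]
contact_force: [-4.8, 6.3, 20.1]
gripper_width: 0.0599
gripper_force: 40.0
```

Call:
apply_moves(targets=[[0,0,0,-0.002,0,0,0],[0,0,0,0,0,0,0],[1,0,0,0,0,0,0],[1,0,0,0,0,0,0],[1,0,0,0,0,0,0],[1,0,0,0,0,0,0],[1,0,0,-0.02,0,0,0],[1,0,0,-0.03,0,0,0],[1,0,0,-0.03,0,0,0],[1,0,0,-0.03,0,0,0],[1,0,0,0,0,0,0],[1,0,0,0,0,0,0]])

```text
time_s: 23.43
tcp_pos: [0.4732, -0.3155, 0.1611]
eef_rot: [-179.7, -0.0, -104.6]
contact_force: [0.0, 1.3, -0.6]
gripper_width: 0.0878
gripper_force: 0.0
```

```bash
python3 -c "
from h import *
c=capture('top');W=cloud(c)
print(rect(W,(360,130,440,166),.012,.022))
to(665.4,-73.2,150,-87.4)"
```

```text
[ 665.1  -73.5  190.7   61.1  -87.4 1395.    17.5]
turn [-0.001  -0.     -0.1913] shift(after turn) [-0.2329 -0.204   0.0095] t 23.48
```

Call:
apply_moves(targets=[[1,0,0,0,0,0,-0.064],[1,0,0,0,0,0,-0.064],[1,0,0,0,0,0,-0.063],[1,-0.023,-0.02,0,0,0,0],[1,-0.023,-0.02,0,0,0,0],[1,-0.023,-0.02,0,0,0,0],[1,-0.023,-0.02,0,0,0,0],[1,-0.023,-0.02,0,0,0,0],[1,-0.023,-0.02,0,0,0,0],[1,-0.023,-0.02,0,0,0,0],[1,-0.023,-0.02,0,0,0,0],[1,-0.023,-0.02,0,0,0,0],[1,-0.023,-0.02,0,0,0,0],[1,0,0,0,0,0,0],[1,0,0,0,0,0,0],[1,0,0,0,0,0,0]])

```text
time_s: 24.82
tcp_pos: [0.6605, -0.0763, 0.1572]
eef_rot: [179.8, -0.0, -87.4]
contact_force: [-0.3, -0.2, 0.7]
gripper_width: 0.0877
gripper_force: 0.0
```

```bash
python3 -c "
from h import *
to(665.2,-73.4,24,-87.4)"
```

```text
turn [ 0.0019 -0.0001  0.    ] shift(after turn) [-0.0026 -0.0049  0.1332] t 24.82
```

Call:
apply_moves(targets=[[1,-0.0025,-0.004,0.03,0,0,0],[1,0,0,0.03,0,0,0],[1,0,0,0.03,0,0,0],[1,0,0,0.02,0,0,0],[1,0,0,0.012,0,0,0],[1,0,0,0.006,0,0,0],[1,0,0,0,0,0,0],[1,0,0,0,0,0,0],[1,0,0,0,0,0,0]])

```text
time_s: 25.57
tcp_pos: [0.6662, -0.0737, 0.0327]
eef_rot: [-179.9, 0.0, -87.4]
contact_force: [0.1, -0.1, 0.0]
gripper_width: 0.0877
gripper_force: 0.0
```

Lower it 8 mm more, then grip and lift.

Call:
apply_moves(targets=[[1,0,0,0.005,0,0,0],[1,0,0,0.003,0,0,0],[1,0,0,0,0,0,0],[1,0,0,0,0,0,0],[0,0,0,0,0,0,0],[0,0,0,0,0,0,0],[0,0,0,0,0,0,0],[0,0,0,0,0,0,0],[0,0,0,0,0,0,0]], newtons=25)

```text
time_s: 26.32
tcp_pos: [0.6651, -0.0736, 0.0231]
eef_rot: [180.0, -0.0, -87.4]
contact_force: [-1.2, 0.7, 0.6]
gripper_width: 0.0595
gripper_force: 6.1
```

Call:
apply_moves(targets=[[0,0,0,-0.01,0,0,0],[0,0,0,-0.02,0,0,0],[0,0,0,-0.03,0,0,0],[0,0,0,-0.03,0,0,0],[0,0,0,-0.03,0,0,0],[0,0,0,-0.02,0,0,0],[0,0,0,0,0,0,0],[0,0,0,0,0,0,0],[0,0,0,0,0,0,0]])

```text
time_s: 27.07
tcp_pos: [0.6645, -0.0736, 0.1627]
eef_rot: [180.0, 0.0, -87.4]
contact_force: [-0.6, 0.2, -2.5]
gripper_width: 0.0599
gripper_force: 25.0
```

```bash
python3 -c "
from h import *
c=capture('top');W=cloud(c)
print('tin',rect(W,(455,190,530,250),.045,.064),'ends',rect(W,(440,180,540,255),.064,.078))
cv2.imwrite('pics/b.png',cv2.resize(c['frame'][80:300,200:560,::-1],None,fx=2,fy=2))
to(471.6,-314.5,160,-104.6)"
```

```text
tin [ 471.7 -312.7  164.4   99.4   75.6 1256.    58.7] ends [ 471.7 -314.5  168.    99.4   75.6  393.    68.6]
turn [ 0.0013 -0.      0.1907] shift(after turn) [0.2817 0.1257 0.002 ] t 27.12
```

View pics/b.png

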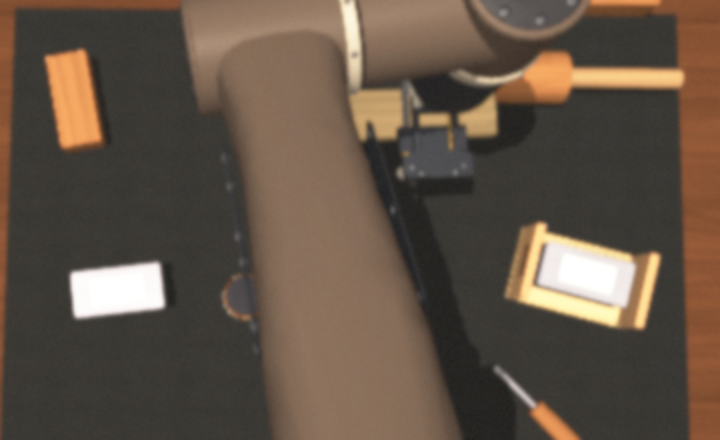

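The tin sits flat in the tray, at about (587,272) in the crop, and the spacer is in the gripper. Next I'll carry the spacer to the tray.

Call:
apply_moves(targets=[[0,0,0,0,0,0,0.048],[0,0,0,0,0,0,0.048],[0,0,0,0,0,0,0.048],[0,0,0,0,0,0,0.047],[0,0.016,0.007,0,0,0,0],[0,0.025,0.011,0,0,0,0],[0,0.025,0.011,0,0,0,0],[0,0.025,0.011,0,0,0,0],[0,0.025,0.011,0,0,0,0],[0,0.025,0.011,0,0,0,0],[0,0.025,0.011,0,0,0,0],[0,0.025,0.011,0,0,0,0],[0,0.025,0.011,0,0,0,0],[0,0.025,0.011,0,0,0,0],[0,0.025,0.011,0,0,0,0],[0,0.015,0.008,0,0,0,0],[0,0,0,0,0,0,0],[0,0,0,0,0,0,0],[0,0,0,0,0,0,0]])

```text
time_s: 28.7
tcp_pos: [0.4731, -0.3139, 0.1624]
eef_rot: [179.9, 0.0, -104.6]
contact_force: [0.6, 0.6, -1.0]
gripper_width: 0.0596
gripper_force: 25.0
```

```bash
python3 -c "
from h import *
to(471.6,-314.5,93,-104.5)"
```

```text
turn [ 0.0007  0.0001 -0.0012] shift(after turn) [0.0009 0.0013 0.0694] t 28.7
```

Call:
apply_moves(targets=[[0,0.001,0.001,0.01,0,0,0],[0,0,0,0.015,0,0,0],[0,0,0,0.015,0,0,0],[0,0,0,0.01,0,0,0],[0,0,0,0.007,0,0,0],[0,0,0,0.004,0,0,0],[0,0,0,0.003,0,0,0],[0,0,0,0,0,0,0],[0,0,0,0,0,0,0],[0,0,0,0.001,0,0,0],[0,0,0,0.001,0,0,0],[0,0,0,0,0,0,0],[0,0,0,0,0,0,0]])

```text
time_s: 29.78
tcp_pos: [0.4722, -0.3148, 0.0973]
eef_rot: [-180.0, -0.0, -104.6]
contact_force: [-0.0, 0.1, -0.8]
gripper_width: 0.0596
gripper_force: 25.0
```

Call:
apply_moves(targets=[[0,0,0,0.002,0,0,0],[0,0,0,0.001,0,0,0],[0,0,0,0.001,0,0,0],[0,0,0,0.0005,0,0,0],[0,0,0,0,0,0,0],[0,0,0,0,0,0,0]])

```text
time_s: 30.28
tcp_pos: [0.4721, -0.3147, 0.093]
eef_rot: [180.0, -0.0, -104.6]
contact_force: [-1.2, 2.1, 5.0]
gripper_width: 0.0599
gripper_force: 25.0
```

It has landed (+5 N). Release, then retreat straight up.

Call:
apply_moves(targets=[[0.9,0,0,0,0,0,0],[1,0,0,0,0,0,0],[1,0,0,0,0,0,0],[1,0,0,0,0,0,0],[1,0,0,-0.005,0,0,0],[1,0,0,-0.015,0,0,0],[1,0,0,-0.03,0,0,0],[1,0,0,-0.03,0,0,0],[1,0,0,-0.03,0,0,0],[1,-0.03,0,0,0,0,0],[1,-0.03,0,0,0,0,0],[1,-0.03,0,0,0,0,0],[1,-0.03,0,0,0,0,0],[1,-0.03,0,0,0,0,0],[1,-0.03,0,0,0,0,0],[1,-0.03,0,0,0,0,0],[1,0,0,0,0,0,0],[1,0,0,0,0,0,0],[1,0,0,0,0,0,0]])

```text
time_s: 31.87
tcp_pos: [0.5251, -0.1115, 0.2028]
eef_rot: [-180.0, -0.0, -104.6]
contact_force: [0.4, 0.6, -0.5]
gripper_width: 0.0878
gripper_force: 0.0
```

```bash
python3 -c "
from h import *
c=capture('top');W=cloud(c)
print('spacer',rect(W,(440,180,545,258),.08,.1))
for k in ('t2','t3','jar','spool','block','mallet','awl'):
  b=B[k];print(k,rect(W,b[:4],*b[4:]))
d=capture('side')['frame']
cv2.imwrite('pics/c.png',np.vstack([cv2.resize(c['frame'][80:310,200:560,::-1],(450,288)),cv2.resize(d[90:300,160:480,::-1],(450,295))]))"
```

```text
spacer [ 473.5 -314.   190.6   61.2   75.4 1664.    87. ]
t2 [ 445.7  312.   123.3   61.2  -82.9 1023.    49.6]
t3 [426.9 -95.5  46.2  17.4  11.   72.   49.2]
jar [438.2 138.2  49.9  49.8 -89.5 300.   74.5]
spool [ 0.  0.  0.  0.  0.  0. nan]
block [708.9 379.9 130.8  55.5  11.2 950.   39.9]
mallet [ 746.3 -327.2  261.5   68.3  -89.4 1508.    54.6]
awl [ 294.5 -256.8  148.3   25.3   45.3  335.    20.9]
  return _methods._mean(a, axis=axis, dtype=dtype,
  ret = ret.dtype.type(ret / rcount)
```

View pics/c.png

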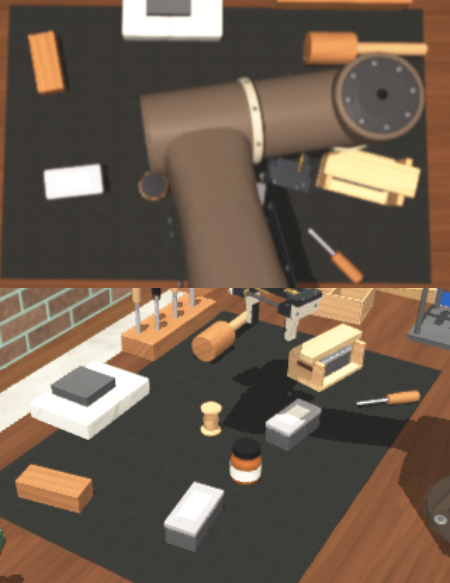

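The side view shows the spacer level on both end boards with a gap above the tin. Both lighter tins lie flat and the bystanders are where they started.

```bash
python3 -c "
from plant import *
print(close_job())"
```

```text
the job is handed in; nothing more can be done
None
```

I handed the job in at about 32 s: the heaviest tin (about 0.79 kg) lies flat in the tray, the spacer rests level on both end boards about 2 mm off centre, and the two lighter tins lie flat on the bench; `close_job()` returned no verdict.

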